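Tip the telescoping joint smoother and hold it at full reach

ROBOT

A 7-joint arm with a two-finger parallel gripper is mounted at the origin on the work surface. World frame = base frame: x ahead of the robot, y to its left, z up, the work surface at z = 0. Lengths are in m, angles in rad, forces in N, time in s.
With the tool pointing down it reaches from about 0.425 to 0.875 m from the base axis. Payload 8.4 kg.
Tool frame: the origin (TCP) lies between the finger pads; the fingertips stand 22 mm ahead of it and the grasp point (between the pads) lies 3 mm ahead of it; z points along the fingers, y is the line along which they close (so a half turn about z gives the same grasp; the last joint's range is limited). The gripper opens to 87 mm and grips with 3 to 60 N. Pads are 19 mm wide; open, the fingers measure 117 mm over their backs; the gripper's body (75 mm by 190 mm) begins 51 mm behind the grasp point.
Start: joints at [-1.229, 0.333, 0.04, 1.465, -0.013, 1.343, -0.059], TCP at [0.277, 0.588, 0.245] pointing down, gripper open.
Joint ranges: [-2.58, 2.58], [-0.38, 2.09], [-1.3, 1.39], [0.25, 2.4], [-1.5, 4.64], [0.08, 2.09], [-2.65, 2.65]. Speed limits (rad/s): [2.22, 2.22, 2.79, 2.79, 3.14, 3.14, 3.14].

INTERFACE

Orientations are given as a unit quaternion [w, x, y, z].
In Python, from station import bot gives the robot as it stands. The module is installed in compiled form; this text tells all that it offers.
- The arm moves only by the tool step_arm, never from a script. Its arguments are lists of equal length, an entry for each row: "grip": the closure, from -1 (fully open) to 1 (shut); "dp": the shift along the world's x, y, z in units of 50 mm (1.0 is 50 mm), a list of three; "turn": the turn about the world's z in degrees. A call has 1 to 5 rows; each row shifts and turns the commanded pose from where the row before left it; what a row does not reach is not made up. A row lasts 1/10 s, in which the tool goes at most 50 mm and 8.59 degrees, less where a joint would pass 70% of its speed; a pose out of reach is approached as far as the arm can. A call is refused whole if a number of a shift passes 1 or a number of a turn 8.59, either way. A call with a gripper value outside its range is refused whole. The fingers move at their own pace and stop on an object; "force" is the grip in N (left out, the last holds). Time passes only in rows, so rows that do not move let the fingers close. It gives the time, the measured TCP pose, the force, the opening and the grip force at its end, in the units of the state.
- bot.get_state(): the state, without advancing time (a new reading comes with each control period).
- bot.capture(name): name is "scene" or "top"; returns a dict with "pixels" (384x512x3 uint8, red, green, blue), "fx", "fy", "cx", "cy" (pixels), "rvec" (rotation vector, rad) and "tvec" (3), from world to camera coordinates, as OpenCV has them. Camera axes: x right, y down, z forward; pixel columns grow to the right and rows downward; lengths in m; the calibration is good to about 2 mm. A picture is of the moment at which its call begins. There is no depth.
- bot.finish_job(): hands the job in; it is judged then, once.
The state is a dict: "t": time; "joint_positions": joint angles; "dq": joint speeds; "effort": joint torques, N m; "eef_pos": TCP position; "tool_rot": TCP orientation; "wrist_force": force on the tool from outside, world axes, zero at the start; "wrist_torque": the same for the moment, N m; "finger_gap": opening from 0.0 (shut) to 1.0 (fully open); "gripper_force": force on a finger pad.
Only numpy, scipy, OpenCV 4.12 (cv2) and the standard library are available. Lean on these libraries where they do the work, as an engineer would, in place of code of your own. Each camera call takes 0.05 s, during which the arm holds its last target. There are 200 camera calls.

TASK

Get the telescoping joint smoother ready: while it is still closed, take the widest of the three round-nosed tips out of the pocket tray, push its shank fully home in the socket on top of the smoother's grip head and let go of it. Then press in the button on the side of the grip head, pull the head straight up past the first stop to the second stop, and finish while still holding it there, fully extended with the tip in place, so that I can tighten the lock ring: nothing latches it up there and it slides back if let go. Leave the other tips, the cartridge rack, the tin, the spatula and the pick where they are.

Things in the scene. Friction and masses are not known exactly. Their poses are not given: they have to be found in the camera images.
- wand: Clamped part of the telescoping joint smoother, fixed to the shelf: dark foot plate 100 x 84 x 10 mm, grey clamp block 46 x 46 mm up to 55 mm, upright tube 32 mm across with black knurled lock ring (39 mm across, 121 to 141 mm above the shelf). Origin: on the shelf, on the tube's axis; z up, x towards the button's side. Place and yaw vary.
- extension (a joint): How far the grip head is pulled up out of the tube, m: 0 closed, 0.050 first stop, 0.100 second stop (end of travel; 1.5 mm play at each). Starts closed and locked; free only while the button is in by 4 mm or more (press before pulling). Let out on the way, the pin clicks in at the first stop. Weight and a return spring draw it back with 4 to 6 N; nothing latches at the second stop.
- socket (a point): Mouth of the socket: centre of the top face of the grip head, a grey block 30 mm (its x) x 26 mm (its y) x 45 mm high. Top face 190 mm above the shelf when closed; it rises with the head. The socket is a round hole 11 mm across, 22 mm deep, straight down. z up, x towards the button. Under the head: the lock ring, then a 21 mm tube as it rises.
- button_face (a point): Centre of the outer face of the round black push button, 12 mm across, on the head's +x side, 15 mm below its top face. Let out, it stands 5 mm proud (20 mm from the axis); pressed along -x until flush. Squeezing the head along its x between two fingers at this height presses the button in and grips the 30 mm head at once.
- button (a joint): How far the button is pressed in, m: 0 out, 0.005 flush. Spring: about 1.5 N to start, 4 N when flush.
- tray: Black pocket tray, 52 mm (x) x 166 mm (y) x 26 mm high, fixed on the shelf. Origin: centre of its underside. Four round pockets 11 mm across and 22 mm deep in a row along its y, at y = -60, -20, 20 and 60 mm; three hold tips standing shank down, one is empty.
- tip_wide: The wanted tip, white plastic, 16 g: cylinder 26 mm across, 14 mm high, with a domed nose (22 mm above the shoulder in all); below the shoulder a shank 9 mm across, 20 mm long, foot chamfered. Origin: centre of the shoulder (cylinder's flat underside), z to the nose. Shoulder rests on the tray's top, or, seated, on the head's top (origin at socket). Its pocket varies.
- tip_medium: A tip that stays in the tray: same form, cylinder 19 mm across, 21.5 mm above the shoulder, same shank. Origin at the shoulder.
- tip_slim: A tip that stays in the tray: same form, cylinder 15 mm across, 21 mm above the shoulder, same shank. Origin at the shoulder.
- rack: Bystander: black slotted rack 252 mm (x) x 74 mm (y) holding four capped sealant cartridges upright, 256 mm high in all, 1.9 kg. Origin: centre of its underside.
- tin: Bystander: closed round tin, 79 mm across, 38 mm high. Origin: centre of its underside.
- spatula: Bystander: yellow smoothing spatula lying flat, 210 mm long along its x (-108 to +102 mm), up to 50 mm wide, 12 mm high.
- pick: Bystander: steel nozzle pick lying flat, 175 mm long along its x, 10 mm thick.
Things that resemble listed ones, but are neither listed nor needed, are in the scene too. What is shaped like the wand but orange is not meant.

How it is judged:
By the outcome, as a careful person would: the job done as asked, in the order asked, and still so for the second after the job is handed in, while the arm keeps its last pose, push and grip.
It also fails if it takes over 54 s, if anything falls off the work surface, if the arm or the gripper's body presses on something with over 40 N, if the wrist force passes 120 N, or if a joint passes its speed limit or range.

## Working session

There is one attempt and no reset: what is moved stays moved. The work goes in short steps, Python scripts to look and compute and a tool call to move; the robot and the scene stay as the last step left them, time stands still between calls to the robot, and variables do not carry over. Pictures are saved under pics/ and viewed, at most 10 in all, crops included, and the job is handed in when it is done.

Besides the shell and the picture viewer there is one more tool, called as name([rows], argument=value, ...), one row to a line, values as JSON. step_arm: Moves the arm, as the interface text tells. Its arguments: {"type":"object","properties":{"grip":{"type":"array","items":{"type":"number"}},"dp":{"type":"array","items":{"type":"array","items":{"type":"number"}}},"turn":{"type":"array","items":{"type":"number"}},"force":{"type":"number"}},"required":["grip","dp","turn"]}

```bash
mkdir -p pics
cat > h.py <<'E'
import numpy as np, cv2
from station import bot
def cap(n,f=None):
    c=bot.capture(n)
    if f: cv2.imwrite('pics/'+f,c['pixels'][:,:,::-1])
    R=cv2.Rodrigues(np.array(c['rvec'],float))[0]; c['R']=R; c['C']=-R.T@np.array(c['tvec'],float).ravel(); return c
def ray(c,u,v,z):
    d=c['R'].T@np.array([(u-c['cx'])/c['fx'],(v-c['cy'])/c['fy'],1.]); return c['C']+d*(z-c['C'][2])/d[2]
def proj(c,p):
    q=c['R']@(np.array(p)-c['C']); return np.array([c['fx']*q[0]/q[2]+c['cx'],c['fy']*q[1]/q[2]+c['cy']])
E
python3 - <<'E'
from h import *
for n in('scene','top'):
    c=cap(n,n+'0.png'); print(n,c['C'],c['fx'],c['R'])
    cv2.imwrite('pics/%s0.png'%n,cv2.resize(c['pixels'][:,:,::-1],(800,600),interpolation=cv2.INTER_CUBIC)); np.save(n+'0.npy',c,allow_pickle=True)
print(bot.get_state())
E
```

```text
scene [1.3161299  0.02085781 0.89489779] 367.8291297735695 [[ 0.01059543  0.99976086  0.01913031]
 [ 0.71068943  0.00592916 -0.7034809 ]
 [-0.7034261   0.02104939 -0.71045665]]
top [0.43789776 0.02661226 1.57519126] 487.11617402266717 [[ 8.90318021e-03 -9.99960342e-01  2.16597558e-04]
 [-9.94082892e-01 -8.87430014e-03 -1.08261034e-01]
 [ 1.08258663e-01  7.48551570e-04 -9.94122478e-01]]
{'t': 0.1, 'joint_positions': array([-1.22923381,  0.33384888,  0.03985389,  1.46619114, -0.01338966,
        1.34331752, -0.05849258]), 'dq': array([ 8.90438936e-04, -2.35388565e-03, -6.90349150e-04, -2.11656763e-03,
       -4.13489188e-04, -2.44054306e-03,  6.17133985e-05]), 'effort': array([ 4.53411063e-03, -6.57803607e+01,  1.34038858e+00, -4.04704678e+01,
       -5.96051593e-02,  4.12078702e-02,  1.12019286e-04]), 'eef_pos': array([0.27715127, 0.58750518, 0.24373828]), 'tool_rot': array([-1.12844848e-04,  2.18595569e-01,  9.75815257e-01, -7.41085621e-04]), 'wrist_force': array([ 0.06369498,  0.29783366, -0.26705399]), 'wrist_torque': array([-0.03302645,  0.00096349,  0.03597074]), 'gripper_force': 0.0, 'finger_gap': 1.0007657934178829}
```

View pics/scene0.png

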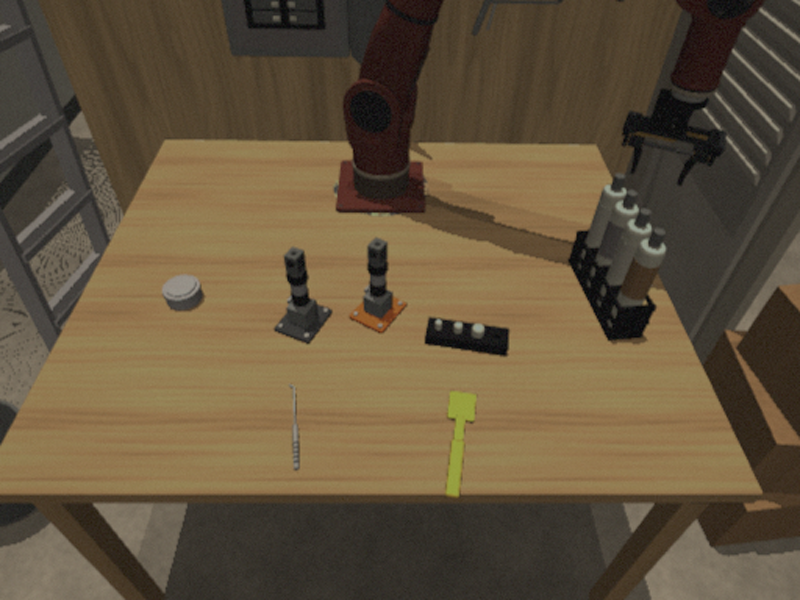

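View pics/top0.png

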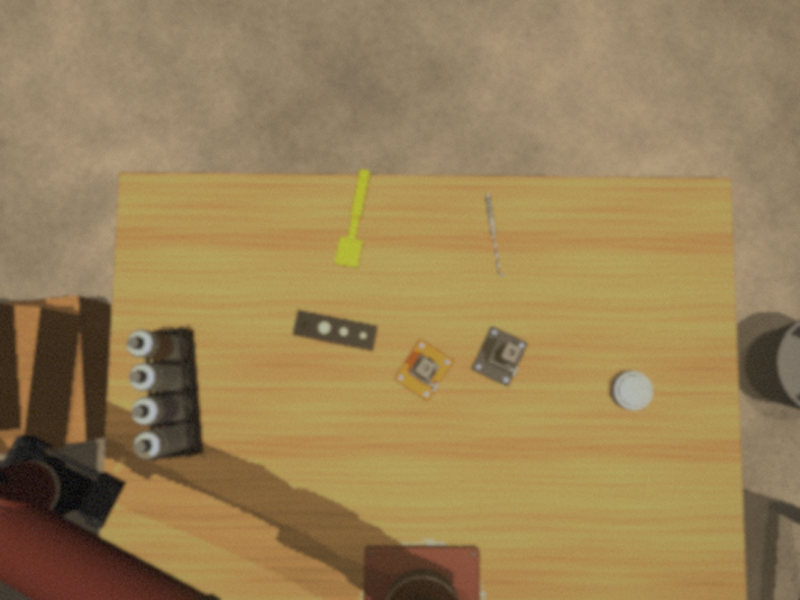

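The scene picture shows the dark-footed wand at about (297,290), the orange decoy at (378,285), and the tray at (467,336) with its widest tip at (478,331). The top picture (800-px scale) has the wand at (505,353), the wide tip at (324,327), and the rack on the left at (165,395) near the arm.

Run:
```python
from h import *
c=np.load('top0.npy',allow_pickle=True).item(); s=np.load('scene0.npy',allow_pickle=True).item()
def crop(c,x0,y0,w,h,k): return cv2.resize(c['pixels'][y0:y0+h,x0:x0+w,::-1],(w*k,h*k),interpolation=cv2.INTER_CUBIC)
a=crop(c,296,204,48,48,8);b=crop(s,170,155,48,66,8)[:384*2][:528]
d=crop(c,182,192,64,36,6)
im=np.zeros((530,800,3),np.uint8); im[:384,:384]=a; im[:528,400:784]=b; 
d=cv2.resize(d,(250,140)); im[388:528,:250]=d
cv2.imwrite('pics/crops.png',im)
# tips
p=c['pixels'].astype(int)
def blobs(c,box,m):
    x0,y0,x1,y1=box; mm=np.zeros(m.shape,np.uint8); mm[y0:y1,x0:x1]=m[y0:y1,x0:x1]
    n,l,st,ce=cv2.connectedComponentsWithStats(mm)
    return [(st[i],ce[i]) for i in range(1,n) if st[i][4]>5]
for cc,box,nm in((c,(188,198,243,225),'top'),(s,(273,203,326,228),'scene')):
    g=cc['pixels'].min(2)
    for st,ce in blobs(cc,box,(g>105)&(cc['pixels'].max(2)-g<45)): print(nm,st,ce,[ray(cc,*ce,z).round(4) for z in(.037,.044)])
# tray dark
for cc,box,nm,z in((c,(185,195,245,228),'top',.026),):
    hsv=cc['pixels'].max(2); m=(hsv<75).astype(np.uint8)
    mm=np.zeros_like(m);x0,y0,x1,y1=box;mm[y0:y1,x0:x1]=m[y0:y1,x0:x1]
    r=cv2.minAreaRect(np.argwhere(mm)[:,::-1].astype(np.float32)); pts=cv2.boxPoints(r)
    P=np.array([ray(cc,*q,z) for q in pts]); print(P.round(4),np.linalg.norm(np.diff(P,axis=0),axis=1),P.mean(0))
# head
print(c['pixels'][204:240,296:344].mean(2).astype(int)[5:22:1,10:36:1])
```

```text
top [204 206   7   8  45] [207.04444444 209.15555556] [array([0.5468, 0.2042, 0.037 ]), array([0.5464, 0.2034, 0.044 ])]
top [217 210   6   5  21] [219.61904762 211.71428571] [array([0.5391, 0.1643, 0.037 ]), array([0.5386, 0.1637, 0.044 ])]
top [230 213   4   4  11] [231.81818182 214.18181818] [array([0.5316, 0.1256, 0.037 ]), array([0.5312, 0.1251, 0.044 ])]
scene [279 204   3   4   9] [280.11111111 205.66666667] [array([0.5272, 0.1246, 0.037 ]), array([0.5337, 0.1238, 0.044 ])]
scene [291 206   5   4  16] [293.  207.5] [array([0.5348, 0.165 , 0.037 ]), array([0.5412, 0.1638, 0.044 ])]
scene [303 207   7   6  33] [305.75757576 209.42424242] [array([0.5427, 0.2045, 0.037 ]), array([0.549, 0.203, 0.044])]
[[0.5509 0.2535 0.026 ]
 [0.5608 0.2478 0.026 ]
 [0.5514 0.2317 0.026 ]
 [0.5415 0.2374 0.026 ]] [0.01142514 0.01872411 0.01141743] [0.55113006 0.24259893 0.026     ]
[[143 140 141 140 140 139 132 122 111 107 114 122 126 135 138 139 142 140
  139 141 142 142 140 138 140 141]
 [140 140 141 139 140 134 126 109 103 106 111 114 114 118 126 132 136 136
  138 140 140 142 142 141 141 140]

[... 935 characters left out ...]
83  80  85
   98 110 115 106  93  89  88  95]
 [135 127 105  86  74  69  74  66  71  71  77  85  88  85  81  77  73  84
  105 122 127 121 113 103  98 105]
 [133 119  96  76  72  65  69  66  69  73  81  84  85  78  73  69  70  89
  113 129 135 132 127 121 115 119]
 [128 109  88  73  68  67  70  69  70  74  82  86  77  69  66  60  78 103
  123 136 134 131 131 134 130 132]
 [121 104  83  73  70  66  66  70  68  79  82  78  72  64  61  67  90 113
  130 131 120 120 123 132 134 134]
 [114  98  82  76  69  67  68  69  75  82  79  73  63  57  55  75 102 124
  132 129 116 104 108 119 132 133]
 [107  94  86  80  72  71  66  70  77  84  77  64  59  56  66  86 111 129
  132 127 117 102 101 114 130 129]]
```

View pics/crops.png

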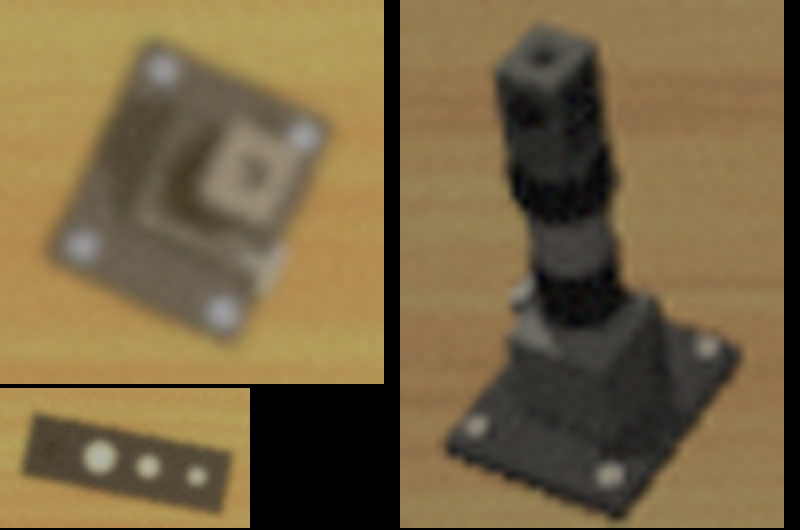

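The crops show the button as a dark spot on the head's front-left face (530,110) in the scene view. The socket hole is at (253,172) and the foot plate's four screws are clear in the top crop. The tray's widest tip is the leftmost, next to the empty pocket.

Run:
```python
from h import *
c=np.load('top0.npy',allow_pickle=True).item(); s=np.load('scene0.npy',allow_pickle=True).item()
f=lambda u,v,x0,y0:((u+.5)/8-.5+x0,(v+.5)/8-.5+y0)
sc=np.array([ray(c,*f(u,v,296,204),.011) for u,v in((162,70),(303,136),(222,312),(82,245))]); print(sc.round(4),sc.mean(0))
d=(sc[0]+sc[1]-sc[2]-sc[3]);print('yaw',np.degrees(np.arctan2(d[1],d[0])))
e=(sc[0]+sc[3]-sc[1]-sc[2]);print('yaw',np.degrees(np.arctan2(e[1],e[0]))-90)
print('hole top',ray(c,*f(253,172,296,204),.19),'scene',ray(s,*f(145,57,170,155),.19))
print('button scene',ray(s,*f(130,110,170,155),.175))
y=np.radians(-24);h=ray(c,*f(253,172,296,204),.19)
print('pred button',proj(s,h+[.02*np.cos(y),.02*np.sin(y),-.015]),f(130,110,170,155))
# head top centroid, threshold crop
p=c['pixels'][204:252,296:344]; m=(p.mean(2)>98)&(p.max(2).astype(int)-p.min(2)<60); 
n,l,st,ce=cv2.connectedComponentsWithStats(m.astype(np.uint8)); print([(st[i].tolist(),ray(c,ce[i][0]+296,ce[i][1]+204,.19).round(4)) for i in range(1,n) if st[i][4]>15])
for q in((190,328),(128,340),(203,450),(190,390)): print('rack',ray(c,q[0]*.64,q[1]*.64,.0))
```

```text
[[ 0.5416 -0.1427  0.011 ]
 [ 0.5156 -0.1992  0.011 ]
 [ 0.4451 -0.1663  0.011 ]
 [ 0.4713 -0.1105  0.011 ]] [ 0.49342043 -0.15465947  0.011     ]
yaw -24.76996838093945
yaw -24.901227378031123
hole top [ 0.49381248 -0.15548668  0.19      ] scene [ 0.49540456 -0.15425109  0.19      ]
button scene [ 0.50766022 -0.15993381  0.175     ]
pred button [184.3586936  169.31217051] (185.8125, 168.3125)
[([16, 5, 13, 6, 40], array([ 0.5312, -0.1254,  0.19  ])), ([19, 12, 22, 31, 250], array([ 0.4812, -0.1561,  0.19  ])), ([6, 28, 8, 8, 39], array([ 0.4659, -0.0938,  0.19  ]))]
rack [0.54451964 0.48518437 0.        ]
rack [0.51850698 0.61247407 0.        ]
rack [0.29581613 0.44865723 0.        ]
rack [0.41693773 0.48003841 0.        ]
```

step_arm([
  [0,0,1],
  [0,0,1],
  [0,0,0.4],
  [0.5,-0.8,0],
  [0.5,-0.8,0],
], grip=[-1,-1,-1,-1,-1], turn=[0,-8.5,-8.5,-8.5,-8.5])

```text
t: 0.6
eef_pos: [0.327, 0.5078, 0.3644]
tool_rot: [-0.0, 0.496, 0.868, 0.0]
wrist_force: [1.7, -0.3, -1.1]
finger_gap: 0.997
gripper_force: 0.0
```

step_arm([
  [0.54,-0.76,0],
  [0.54,-0.76,0],
  [0.54,-0.76,0],
  [0.54,-0.76,0],
  [0.54,-0.76,0],
], grip=[-1,-1,-1,-1,-1], turn=[-8.5,-8.5,-8.5,-8.5,-7.6])

```text
t: 1.1
eef_pos: [0.463, 0.316, 0.3644]
tool_rot: [-0.0, 0.773, 0.635, -0.0]
wrist_force: [0.6, 0.4, -0.4]
finger_gap: 1.002
gripper_force: 0.0
```

step_arm([
  [0.54,-0.76,0],
  [0.54,-0.76,0],
  [0.54,-0.76,0],
  [0.5,-0.76,-0.4],
  [0,0,-1],
], grip=[-1,-1,-1,-1,-1], turn=[0,0,0,0,0])

```text
t: 1.6
eef_pos: [0.5732, 0.1585, 0.2976]
tool_rot: [0.003, 0.774, 0.633, 0.003]
wrist_force: [0.4, 0.5, -1.1]
finger_gap: 0.998
gripper_force: 0.0
```

step_arm([
  [-0.54,0.9,0],
  [0,0,-0.9],
  [0,0,-0.9],
  [0,0,-0.9],
  [0,0,-0.9],
], grip=[-1,-1,-1,-1,-1], turn=[0,0,0,0,0])

```text
t: 2.1
eef_pos: [0.5421, 0.2087, 0.1128]
tool_rot: [-0.0, 0.771, 0.637, 0.0]
wrist_force: [0.5, 0.8, 0.0]
finger_gap: 1.001
gripper_force: 0.0
```

step_arm([
  [0,0,-0.4],
  [0,0,0],
], grip=[-1,-1], turn=[0.4,0])

```text
t: 2.3
eef_pos: [0.5402, 0.2077, 0.091]
tool_rot: [-0.0, 0.769, 0.64, -0.003]
wrist_force: [0.9, -0.6, -0.3]
finger_gap: 0.998
gripper_force: 0.0
```

Run:
```python
from h import *
a=[]
for n,x,y in(('scene',265,170),('top',180,180)):
    c=cap(n); a.append(cv2.resize(c['pixels'][y:y+60,x:x+65,::-1],(390,360),interpolation=cv2.INTER_CUBIC))
cv2.imwrite('pics/g1.png',np.hstack(a)); print(bot.get_state()['eef_pos'])
```

```text
[0.54282334 0.20869062 0.09506933]
```

View pics/g1.png

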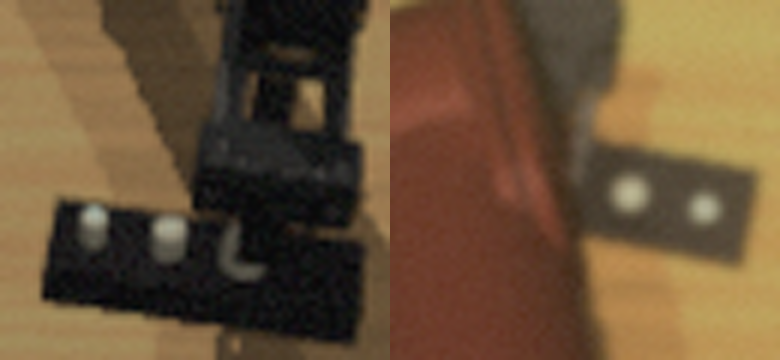

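The left (scene) crop shows the open gripper standing above the wide tip at about (240,250), with the slim and medium tips clear to the left; the right (top) crop shows the arm hiding it. I'll average the noisy pose readings.

```bash
cat >> h.py <<'E'
def avg(n=8):
    P=[];F=[];Q=[]
    for i in range(n): bot.capture('top'); s=bot.get_state(); P.append(s['eef_pos']);F.append(s['wrist_force']);Q.append(s['tool_rot'])
    w,x,y,z=np.mean(Q,0); R=np.degrees(np.arctan2(y*y-x*x,2*x*y))
    print('t',s['t'],'pos',np.mean(P,0).round(4),'sd',np.std(P,0).round(4),'F',np.mean(F,0).round(2),'yaw_y',R.round(2),'gap',s['finger_gap'],'gf',s['gripper_force'])
E
python3 -c "
from h import *
avg()"
```

```text
t 2.8 pos [0.5434 0.2091 0.0959] sd [0.0003 0.0001 0.0004] F [-0.17 -0.02  0.42] yaw_y -10.46 gap 0.9973609541927801 gf 0.0
```

step_arm([
  [0.05,-0.1,0],
  [0,0,-0.3],
  [0,0,-0.3],
  [0,0,-0.28],
  [0,0,0],
], grip=[-1,-1,-1,-1,-1], turn=[-0.4,0,0,0,0])

```text
t: 3.3
eef_pos: [0.5432, 0.203, 0.0474]
tool_rot: [-0.0, 0.771, 0.637, -0.002]
wrist_force: [-0.5, 0.3, -1.0]
finger_gap: 1.003
gripper_force: 0.0
```

```bash
python3 -c "
from h import *
avg(4)"
```

```text
t 3.5 pos [0.5448 0.2036 0.0499] sd [0.0005 0.0002 0.0008] F [-0.21 -0.03  0.31] yaw_y -10.86 gap 1.001099481864491 gf 0.0
```

step_arm([
  [0,0,0.02],
  [0,0,0],
  [0,0,0],
  [0,0,0],
  [0,0,0],
], grip=[1,1,1,1,1], turn=[0,0,0,0,0], force=12)

```text
t: 4.0
eef_pos: [0.5451, 0.2037, 0.0516]
tool_rot: [-0.0, 0.771, 0.637, 0.0]
wrist_force: [-1.2, -0.2, 1.2]
finger_gap: 0.633
gripper_force: 0.0
```

step_arm([
  [0,0,0],
  [0,0,0],
  [0,0,0],
  [0,0,0],
  [0,0,0],
], grip=[1,1,1,1,1], turn=[0,0,0,0,0])

```text
t: 4.5
eef_pos: [0.5479, 0.2033, 0.0527]
tool_rot: [0.002, 0.771, 0.637, 0.002]
wrist_force: [7.9, -1.0, 0.3]
finger_gap: 0.294
gripper_force: 12.0
```

```bash
python3 -c "
from h import *
avg(4)"
```

```text
t 4.7 pos [0.5479 0.2033 0.0527] sd [0. 0. 0.] F [ 7.89 -1.33  0.46] yaw_y -10.91 gap 0.29205329820831544 gf 12.023963034152985
```

step_arm([
  [0.04,0,0.05],
  [0.02,0,0.2],
  [0,0,0.3],
  [0,0,0.4],
  [0,0,0.5],
], grip=[1,1,1,1,1], turn=[0,0,0,0,0])

```text
t: 5.2
eef_pos: [0.5472, 0.2037, 0.1252]
tool_rot: [-0.0, 0.771, 0.637, -0.001]
wrist_force: [0.1, -1.0, -0.2]
finger_gap: 0.293
gripper_force: 12.0
```

step_arm([
  [0,0,0.7],
  [0,0,0.8],
  [0,0,0.8],
  [0,0,0.7],
  [0,0,0.4],
], grip=[1,1,1,1,1], turn=[0,0,0,0,0])

```text
t: 5.7
eef_pos: [0.5482, 0.2038, 0.2986]
tool_rot: [-0.0, 0.771, 0.637, 0.002]
wrist_force: [0.6, -0.5, -0.4]
finger_gap: 0.294
gripper_force: 12.0
```

step_arm([
  [0,-0.3,0],
  [-0.1,-0.7,0],
  [-0.1,-0.7,0],
  [-0.1,-0.7,0],
  [-0.1,-0.7,0],
], grip=[1,1,1,1,1], turn=[0,-1.4,-3,-3,-3])

```text
t: 6.2
eef_pos: [0.5271, 0.0461, 0.2939]
tool_rot: [-0.0, 0.826, 0.563, -0.0]
wrist_force: [0.7, -0.0, -0.7]
finger_gap: 0.286
gripper_force: 12.0
```

step_arm([
  [-0.15,-0.7,0],
  [-0.15,-0.7,0],
  [-0.15,-0.7,0],
  [-0.12,-0.7,0],
  [-0.1,-0.7,0],
], grip=[1,1,1,1,1], turn=[-3,0,0,0,0])

```text
t: 6.7
eef_pos: [0.4932, -0.1291, 0.2941]
tool_rot: [-0.0, 0.841, 0.542, 0.0]
wrist_force: [0.6, 0.2, -0.5]
finger_gap: 0.293
gripper_force: 12.0
```

Run:
```python
from h import *
avg(8)
a=[]
for n,x,y in(('scene',155,110),('top',180,180)):
    c=cap(n); a.append(cv2.resize(c['pixels'][y:y+60,x:x+65,::-1],(390,360),interpolation=cv2.INTER_CUBIC)); 
c=cap('scene'); im=c['pixels'][100:230,130:290,::-1]; cv2.imwrite('pics/g2.png',cv2.resize(im,None,fx=4.5,fy=4.5,interpolation=cv2.INTER_CUBIC))
```

```text
t 7.1 pos [ 0.4937 -0.1287  0.2941] sd [0.001  0.0036 0.0002] F [ 0.01 -0.7  -0.56] yaw_y -24.46 gap 0.29280850597331887 gf 11.961157321929932
```

View pics/g2.png

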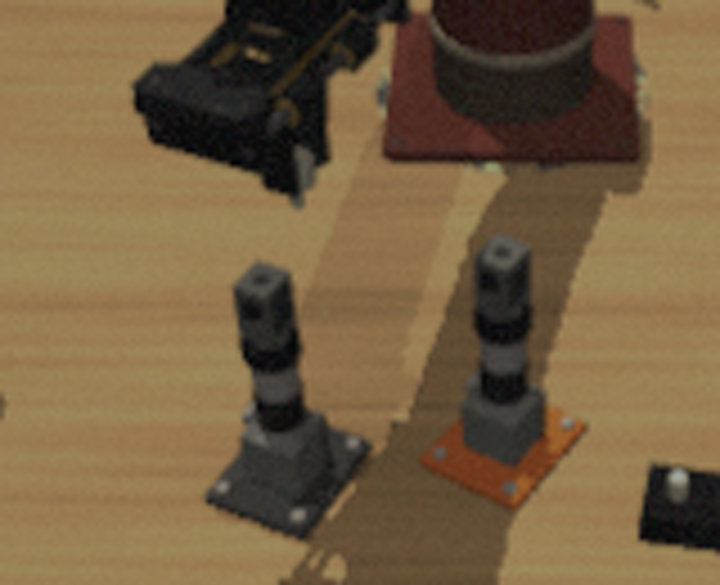

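The picture shows the gripper with the shank sliver at about (303,170), still left of and behind the dark-footed wand's head (263,275). The button is on the head's front-left face, and the orange decoy stands to the right.

step_arm([
  [0.05,-0.52,0],
  [0,0,-0.2],
  [0,0,0],
], grip=[1,1,1], turn=[0,0,0])

```text
t: 7.55
eef_pos: [0.4966, -0.1521, 0.2828]
tool_rot: [-0.001, 0.84, 0.542, -0.001]
wrist_force: [-0.1, -0.0, -0.9]
finger_gap: 0.29
gripper_force: 12.0
```

Run:
```python
from h import *
avg(8)
```

```text
t 7.95 pos [ 0.4972 -0.1516  0.284 ] sd [0.0002 0.0002 0.0003] F [-0.32  0.2  -0.13] yaw_y -24.21 gap 0.29032557749569443 gf 11.96076214313507
```

step_arm([
  [-0.02,-0.08,-0.24],
  [0,0,-0.2],
  [0,0,-0.2],
  [0,0,0],
], grip=[1,1,1,1], turn=[-0.5,0,0,0])

```text
t: 8.35
eef_pos: [0.4952, -0.156, 0.2501]
tool_rot: [-0.001, 0.842, 0.539, -0.001]
wrist_force: [0.2, 1.0, -0.2]
finger_gap: 0.295
gripper_force: 12.0
```

Run:
```python
from h import *
avg(6)
c=cap('scene'); np.save('s3.npy',c,allow_pickle=True)
p=np.mean([cap('scene')['pixels'] for i in range(4)],0); np.save('s3p.npy',p)
im=np.clip(p[130:185,160:220,::-1]*1.8,0,255).astype(np.uint8); cv2.imwrite('pics/g3.png',cv2.resize(im,None,fx=10,fy=10,interpolation=cv2.INTER_CUBIC))
P=bot.get_state()['eef_pos']; a=np.radians(-24.8)
for dz in(-.027,-.047): print('axis pred',dz,proj(c,P+[0,0,dz]))
print('hole .19 pred',proj(c,[.496,-.1551,.19]))
```

```text
t 8.65 pos [ 0.4961 -0.1563  0.252 ] sd [0.0003 0.0001 0.0005] F [-0.18  0.16 -0.06] yaw_y -24.76 gap 0.2901600510620896 gf 11.960633844137192
axis pred -0.027 [185.56704046 152.45259374]
axis pred -0.047 [186.36559045 157.84897536]
hole .19 pred [187.37153148 161.81839574]
```

View pics/g3.png

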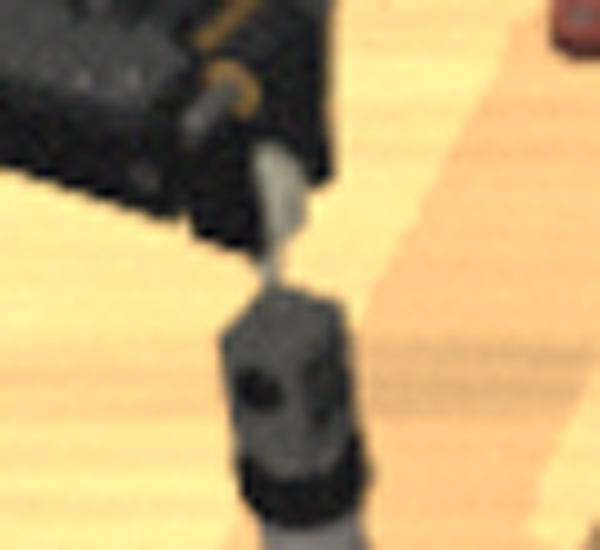

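The close-up shows the shank just above the head, with its right edge at (282,265) and the cylinder's right edge at (307,185). The head's middle is at about (286,350). The shank axis sits about 2 mm too far in -y, so I'll shift it and feel downward.

step_arm([
  [0.01,0.036,0],
  [0,0,-0.12],
  [0,0,-0.12],
  [0,0,-0.12],
  [0,0,0],
], grip=[1,1,1,1,1], turn=[0,0,0,0,0])

```text
t: 9.4
eef_pos: [0.496, -0.1544, 0.2329]
tool_rot: [-0.0, 0.842, 0.539, -0.001]
wrist_force: [0.3, 0.2, -0.1]
finger_gap: 0.292
gripper_force: 12.0
```

Run:
```python
from h import *
avg(6)
```

```text
t 9.7 pos [ 0.4966 -0.1545  0.234 ] sd [0.0002 0.     0.0003] F [-0.08  0.14 -0.26] yaw_y -24.76 gap 0.2964417695497852 gf 11.96059137582779
```

step_arm([
  [0,0,-0.08],
  [0,0,-0.08],
  [0,0,-0.08],
  [0,0,0],
  [0,0,0],
], grip=[1,1,1,1,1], turn=[0,0,0,0,0])

```text
t: 10.2
eef_pos: [0.4965, -0.1545, 0.2219]
tool_rot: [-0.0, 0.842, 0.539, -0.0]
wrist_force: [-0.2, 0.1, 0.3]
finger_gap: 0.291
gripper_force: 12.0
```

Run:
```python
from h import *
avg(6)
```

```text
t 10.5 pos [ 0.4967 -0.1545  0.2222] sd [0.     0.     0.0001] F [-0.02  0.09 -0.3 ] yaw_y -24.76 gap 0.2895784824703531 gf 11.960578858852386
```

step_arm([
  [0,0,-0.06],
  [0,0,-0.05],
  [0,0,-0.04],
  [0,0,0],
  [0,0,0],
], grip=[1,1,1,1,1], turn=[0,0,0,0,0])

```text
t: 11.0
eef_pos: [0.497, -0.1546, 0.2152]
tool_rot: [0.0, 0.842, 0.539, 0.0]
wrist_force: [-1.0, 0.9, 6.7]
finger_gap: 0.295
gripper_force: 12.0
```

Run:
```python
from h import *
avg(6)
```

```text
t 11.3 pos [ 0.497  -0.1546  0.2151] sd [0. 0. 0.] F [-1.19  0.29  6.88] yaw_y -24.76 gap 0.2912242068820363 gf 12.000887989997864
```

step_arm([
  [0,0,-0.04],
  [0,0,0],
  [0,0,0],
], grip=[1,1,1], turn=[0,0,0])

```text
t: 11.6
eef_pos: [0.4971, -0.1546, 0.2136]
tool_rot: [0.0, 0.842, 0.539, 0.001]
wrist_force: [-4.7, 1.6, 13.0]
finger_gap: 0.294
gripper_force: 12.0
```

step_arm([
  [0,0,0.05],
  [0,0,0],
  [0,0,0],
  [0,0,0],
  [0,0,0],
], grip=[1,-1,-1,-1,-1], turn=[0,0,0,0,0])

```text
t: 12.1
eef_pos: [0.4965, -0.1544, 0.2148]
tool_rot: [-0.0, 0.842, 0.539, -0.0]
wrist_force: [0.7, 0.2, -0.6]
finger_gap: 0.571
gripper_force: 0.0
```

step_arm([
  [0,0,0],
  [0,0,0],
  [0,0,0.4],
  [0,0,0.8],
  [0,0,0],
], grip=[-1,-1,-1,-1,-1], turn=[0,0,0,0,0])

```text
t: 12.6
eef_pos: [0.4985, -0.1553, 0.2794]
tool_rot: [0.002, 0.842, 0.539, 0.003]
wrist_force: [0.3, -0.4, -0.3]
finger_gap: 0.969
gripper_force: 0.0
```

Run:
```python
from h import *
avg(6)
p=np.mean([cap('scene')['pixels'] for i in range(4)],0)
im=np.clip(p[130:190,155:220,::-1]*1.8,0,255).astype(np.uint8); cv2.imwrite('pics/g4.png',cv2.resize(im,None,fx=9,fy=9,interpolation=cv2.INTER_CUBIC))
c=cap('scene')
for dz in(0,.014,.022): print(proj(c,[.4967,-.1545,.19+dz]))
```

```text
t 12.9 pos [ 0.4966 -0.1545  0.275 ] sd [0.0006 0.0002 0.0011] F [-0.55  0.02 -0.29] yaw_y -24.75 gap 0.9945226815231176 gf 0.0
[187.54928726 161.97659955]
[187.00911247 158.29004094]
[186.6958806  156.15231137]
```

View pics/g4.png

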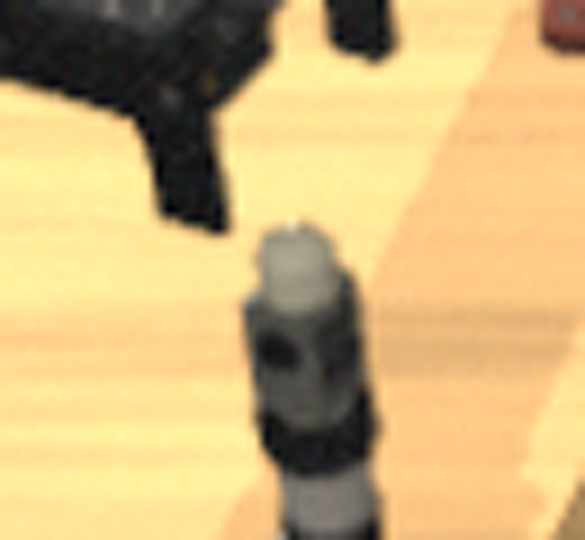

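The tip sits seated on the head at (297,265) with its shoulder flush on the top face. The button is at (278,350) and the open fingers straddle the head. Next I'll lower and squeeze.

step_arm([
  [0,0,-0.5],
  [0,0,-0.5],
  [0,0,-0.5],
  [0,0,-0.44],
  [0,0,0],
], grip=[-1,-1,-1,-1,-1], turn=[0,0,0,0,0])

```text
t: 13.65
eef_pos: [0.4949, -0.1541, 0.1755]
tool_rot: [-0.001, 0.842, 0.539, -0.002]
wrist_force: [-1.0, 0.3, -0.3]
finger_gap: 1.0
gripper_force: 0.0
```

Run:
```python
from h import *
avg(5)
```

```text
t 13.9 pos [ 0.4968 -0.1546  0.1787] sd [0.0006 0.0001 0.0008] F [ 0.14 -0.02 -0.02] yaw_y -24.77 gap 1.0012872674443645 gf 0.0
```

step_arm([
  [0,0,0],
  [0,0,0],
  [0,0,0],
  [0,0,0],
  [0,0,0],
], grip=[1,1,1,1,1], turn=[0,0,0,0,0], force=30)

```text
t: 14.4
eef_pos: [0.4966, -0.1545, 0.1781]
tool_rot: [-0.0, 0.842, 0.539, 0.0]
wrist_force: [0.1, -0.6, -0.4]
finger_gap: 0.634
gripper_force: 0.0
```

step_arm([
  [0,0,0],
  [0,0,0],
  [0,0,0],
  [0,0,0],
  [0,0,0],
], grip=[1,1,1,1,1], turn=[0,0,0,0,0])

```text
t: 14.9
eef_pos: [0.4975, -0.1549, 0.1782]
tool_rot: [0.001, 0.842, 0.539, 0.001]
wrist_force: [6.6, -2.8, -4.1]
finger_gap: 0.345
gripper_force: 30.0
```

Run:
```python
from h import *
avg(5)
```

```text
t 15.15 pos [ 0.4975 -0.1549  0.1782] sd [0. 0. 0.] F [ 5.58 -2.77 -4.01] yaw_y -24.76 gap 0.34413343508694255 gf 30.004867552779615
```

Opening 29.9 mm: the button is flush and the head gripped. Now I'll pull up slowly.

step_arm([
  [0.02,-0.01,0.05],
  [0,0,0.1],
  [0,0,0.15],
  [0,0,0.15],
  [0,0,0],
], grip=[1,1,1,1,1], turn=[0,0,0,0,0])

```text
t: 15.65
eef_pos: [0.4976, -0.155, 0.2016]
tool_rot: [-0.0, 0.842, 0.539, 0.0]
wrist_force: [1.4, 0.3, -4.1]
finger_gap: 0.341
gripper_force: 30.0
```

Run:
```python
from h import *
avg(5)
```

```text
t 15.9 pos [ 0.4976 -0.1549  0.2007] sd [0.     0.     0.0002] F [ 1.93 -0.55 -4.42] yaw_y -24.75 gap 0.3457850920926676 gf 30.001719943829812
```

step_arm([
  [0,0,0.2],
  [0,0,0.3],
  [0,0,0.3],
  [0,0,0.3],
  [0,0,0.2],
], grip=[1,1,1,1,1], turn=[0,0,0,0,0])

```text
t: 16.4
eef_pos: [0.4976, -0.1549, 0.266]
tool_rot: [-0.0, 0.842, 0.539, -0.0]
wrist_force: [4.0, -1.0, -8.7]
finger_gap: 0.343
gripper_force: 30.0
```

Run:
```python
from h import *
avg(5)
```

```text
t 16.65 pos [ 0.4975 -0.1549  0.2658] sd [0.     0.     0.0008] F [ 1.34 -0.03 -5.2 ] yaw_y -24.75 gap 0.3471532667586665 gf 30.002600020961836
```

step_arm([
  [0,0,0.1],
  [0,0,0.08],
  [0,0,0.06],
  [0,0,0.04],
  [0,0,0],
], grip=[1,1,1,1,1], turn=[0,0,0,0,0])

```text
t: 17.15
eef_pos: [0.4975, -0.1549, 0.2796]
tool_rot: [-0.0, 0.842, 0.539, -0.0]
wrist_force: [2.0, 1.2, -7.3]
finger_gap: 0.342
gripper_force: 30.0
```

Run:
```python
from h import *
avg(5)
```

```text
t 17.4 pos [ 0.4975 -0.1549  0.2796] sd [0. 0. 0.] F [ 1.67  0.16 -6.14] yaw_y -24.76 gap 0.3411469583224251 gf 30.002373513998464
```

step_arm([
  [0,0,0.02],
  [0,0,0],
  [0,0,0],
], grip=[1,1,1], turn=[0,0,0])

```text
t: 17.7
eef_pos: [0.4976, -0.1549, 0.2798]
tool_rot: [0.0, 0.842, 0.539, -0.0]
wrist_force: [5.2, -0.4, -13.8]
finger_gap: 0.343
gripper_force: 30.0
```

Run:
```python
from h import *
avg(5)
p=np.mean([cap('scene')['pixels'] for i in range(4)],0)
im=np.clip(p[100:200,130:300,::-1]*1.8,0,255).astype(np.uint8); cv2.imwrite('pics/g5.png',cv2.resize(im,None,fx=4.5,fy=4.5,interpolation=cv2.INTER_CUBIC))
```

```text
t 17.95 pos [ 0.4975 -0.1549  0.2798] sd [0. 0. 0.] F [  5.41  -0.82 -13.98] yaw_y -24.75 gap 0.3431474581838545 gf 30.004277499974705
```

View pics/g5.png

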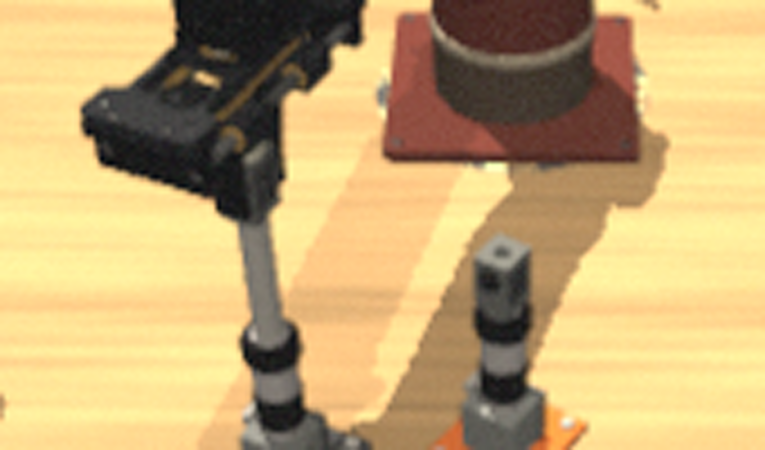

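The picture shows the inner tube fully out at (260,280) with the head held in the fingers at (250,185). The force rose to 14 N without motion, so the head is at the second stop. I'll ease the push slightly and hand in.

step_arm([
  [0,0,-0.01],
  [0,0,0],
  [0,0,0],
  [0,0,0],
], grip=[1,1,1,1], turn=[0,0,0,0])

```text
t: 18.55
eef_pos: [0.4975, -0.155, 0.2798]
tool_rot: [-0.0, 0.842, 0.539, -0.0]
wrist_force: [4.1, 0.2, -12.3]
finger_gap: 0.346
gripper_force: 30.0
```

Run:
```python
from h import *
avg(3)
print(bot.finish_job())
```

```text
t 18.7 pos [ 0.4975 -0.1549  0.2798] sd [0. 0. 0.] F [  5.02  -0.35 -13.72] yaw_y -24.76 gap 0.342114056327756 gf 30.003440516302362
the job is handed in; nothing more can be done
None
```

The widest tip is seated in the socket, and the arm is holding the head at the second stop with the button pressed in; the job was handed in at 18.7 s and no verdict came back.

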